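Open the lamp house vent and hold the filter wheel at its third click

TASK

On the microscope lamp house, first unscrew the round vent cap anticlockwise until it comes up against its stop. Then turn the bar knob of the filter wheel clockwise, one click at a time with a pause of about half a second at each click, to the third click and not past it, and finish while still gripping the knob there, because its spring turns the wheel back if it is let go. Leave the cap open and the other things on the bench where they stand.

Things in the scene. Friction and masses are not known exactly. Their poses are not given: they have to be found in the camera images.
- illuminator: Microscope lamp house: ivory box fixed to the bench, 150 (x) x 300 (y) x 85 mm high, origin at the centre of its underside, y along its length, z up. A black light outlet stands 22 mm out of its -y end. On its top (z = 85): filter wheel and knob, axis at x 0, y -75 mm; vent cap, axis at x 0, y +78 mm. Placed anywhere within 20 cm, turned up to 0.7 rad.
- cap_grip (a point): Where to grip the vent cap: on its vertical axis, 28 mm above the box top. The cap is a black ribbed round screw cap, 42 mm across, 26 mm tall, from 12 to 38 mm above the box top, on a 38 mm neck. The point's -x axis lies along a short grey ridge on the cap and turns with it.
- vent_cap (a joint): Angle of the vent cap, rad, growing anticlockwise seen from above: 0 is screwed shut, 1.4 is fully open against its stop (it turns no further). It starts between 0 and 0.25, does not rise, is captive, and stays where it is left (friction about 0.08 N m).
- filter_grip: Black bar knob fixed on the filter wheel (aluminium disc 100 mm across, face 8 mm above the box top): foot 44 mm across, 6 mm thick, and an upright bar 44 mm long (x) x 15 mm wide (y), its top 40 mm above the origin. Origin on the vertical axis, on the wheel's face, 93 mm above the bench. At joint value 0 its x is the lamp house's x. A white line marks the -x half of the top.
- knob_grip (a point): Point on the knob's axis, 27 mm above the knob's origin (120 mm above the bench), 13 mm below the top of the bar: where to grip it, fingers across the bar. Axes as the knob's.
- filter_wheel (a joint): Angle of wheel and knob, rad, clockwise seen from above; 0 is rest, against an end stop, where it starts. Clicks every 24 degrees: first 0.419, second 0.838, third 1.257, fourth 1.676; it turns on to 2.15. A spring (0.075 N m at 0, +0.025 N m per rad) drives it back to 0 if let go. The clicks add a 0.06 N m ripple: hardest 0.105 rad past each click, lightest 0.105 rad before it.
- wheel_index (a point): Steel index finger fixed on the box at the wheel's rim, on the lamp house's -x side of the wheel, 10 mm above the box top; the point is its wheel-side end. Six black ticks on the wheel's rim, 24 degrees apart, pass it as the wheel turns: at rest the first tick faces it, at the third click the fourth.
- dropper: Bystander: amber dropper bottle, 32 mm across, 75 mm tall, at the lamp house's -x side. Origin at the centre of its base.
- dish: Bystander: covered glass dish, 94 mm across, 16 mm tall, at the lamp house's +x side. Origin at the centre of its base.
- slide_box: Bystander: flat grey slide box, 85 x 100 x 30 mm, off the lamp house's +y end. Origin at the centre of its base.
- oil_jar: Bystander: small jar with white cap, 48 mm across, 60 mm tall, off the lamp house's -y end. Origin at the centre of its base.
- pen_cup: Bystander: white pen cup, 84 mm across, 100 mm tall, pens to 150 mm, on the left of the bench. Origin at the centre of its base.
- objective: Bystander: steel microscope objective standing on end, 28 mm across, 44 mm tall, on the right. Origin at the centre of its base.

How it is judged:
By the outcome, as a careful person would: the job done as asked, in the order asked, and still so for the second after the job is handed in, while the arm keeps its last pose, push and grip.
It also fails if it takes over 51 s, if anything falls off the work surface, if the arm or the gripper's body presses on something with over 40 N, if the wrist force passes 120 N, or if a joint passes its speed limit or range.

ROBOT

A 6-joint arm with a two-finger parallel gripper is mounted at the origin on the work surface. World frame = base frame: x ahead of the robot, y to its left, z up, the work surface at z = 0. Lengths are in m, angles in rad, forces in N, time in s.
With the tool pointing down it reaches from about 0.375 to 0.9 m from the base axis. Payload 3.1 kg.
Tool frame: the origin (TCP) lies on the front face of the gripper's body, between the roots of the fingers; the fingertips stand 70 mm ahead of it and the grasp point (between the pads) lies 51 mm ahead of it; z points along the fingers, y is the line along which they close (so a half turn about z gives the same grasp; the last joint's range is limited). The gripper opens to 87 mm and grips with 3 to 60 N. Pads are 19 mm wide; open, the fingers measure 117 mm over their backs; the gripper's body (75 mm by 190 mm) begins 51 mm behind the grasp point.
Start: joints at [-1.3, 0.527, 1.433, -0, 1.181, -0.178], TCP at [0.272, -0.563, 0.292] pointing down, gripper open.
Joint ranges: [-3.08, 3.08], [-0.75, 2.2], [0.22, 2.44], [-1.43, 4.57], [0, 2.65], [-2.85, 2.85]. Speed limits (rad/s): [2.79, 2.79, 3.14, 3.14, 3.14, 3.14].

INTERFACE

Orientations are given as a unit quaternion [x, y, z, w].
In Python, from rig import robot, cams, ticket gives the robot as it stands. The module is installed in compiled form; this text tells all that it offers.
- The arm moves only by the shell command python3 -m crank 'ROWS' [FORCE]. ROWS is JSON, a list of rows, each a list of 7 numbers: the shift along the tool's x, y, z in cm, then the turn, a rotation vector about the tool's x, y, z in rad, then the closure, from 0 (fully open) to 1 (shut). A call has 1 to 5 rows; each row shifts and turns the commanded pose from where the row before left it, along the tool's axes as they then stand; what a row does not reach is not made up. A row lasts 1/8 s, in which the tool goes at most 62.5 mm and 10.7 degrees, less where a joint would pass 70% of its speed; a pose out of reach is approached as far as the arm can. A call is refused whole if a number of a shift passes 6.25 or a number of a turn 0.188, either way. A call with a gripper value outside its range is refused whole. The fingers move at their own pace and stop on an object; FORCE is the grip in N (left out, the last holds). Time passes only in rows, so rows that do not move let the fingers close. It gives the time, the measured TCP pose, the force, the opening and the grip force at its end, in the units of the state.
- robot.get_obs(): the state, without advancing time (a new reading comes with each control period).
- cams.camera(name): name is "scene" or "top" or "wrist"; returns the picture (384x512x3 uint8, red, green, blue); there is no depth.
- cams.camera_info(name): a dict with "intrinsics" (3x3 intrinsics, pixels), "pose" (4x4, takes a point from camera to world coordinates). Camera axes: x right, y down, z forward; pixel columns grow to the right and rows downward; lengths in m; the calibration is good to about 2 mm. A picture is of the moment at which its call begins: read the wrist's pose just before it. camera_info takes no time and is no camera call; for the wrist camera it gives the pose at the moment of the call.
- ticket.hand_in(): hands the job in; it is judged then, once.
The state is a dict: "time": time; "q": joint angles; "joint_velocities": joint speeds; "joint_torque": joint torques, N m; "position": TCP position; "tool_rot": TCP orientation; "ft_force": force on the tool from outside, world axes, zero at the start; "moment": the same for the moment, N m; "grip_width": finger opening in m; "grip_force": force on a finger pad.
Only numpy, scipy, OpenCV 4.12 (cv2) and the standard library are available. Lean on these libraries where they do the work, as an engineer would, in place of code of your own. Each camera call takes 0.05 s, during which the arm holds its last target. There are 200 camera calls.

## Working session

There is one attempt and no reset: what is moved stays moved. The work goes in short steps, Python scripts to look and compute and a shell command to move; the robot and the scene stay as the last step left them, time stands still between calls to the robot, and variables do not carry over. Pictures are saved under pics/ and viewed, at most 10 in all, crops included, and the job is handed in when it is done.

```bash
mkdir -p pics; python3 - <<'E'
from rig import robot,cams
import cv2,numpy as np
o=robot.get_obs();print(o)
for n in("top","scene"):
    i=cams.camera_info(n);print(n,np.round(i["intrinsics"],1).tolist(),np.round(i["pose"],4).tolist())
    im=cams.camera(n)[:,:,::-1];cv2.imwrite(f"pics/{n}0.png",cv2.resize(im,(800,600),interpolation=cv2.INTER_CUBIC))
E
```

```text
{'time': 0.0, 'q': array([-1.29949700e+00,  5.28439326e-01,  1.43390012e+00, -2.34754230e-05,
        1.18139216e+00, -1.78500729e-01]), 'joint_velocities': array([ 0.00033193,  0.00179231, -0.00174548, -0.0023406 ,  0.00134651,
        0.00021871]), 'joint_torque': array([-4.87167181e-04, -4.40047753e+01, -1.76590812e+01,  6.33016555e-02,
        5.80989977e-02, -1.60071390e-04]), 'position': array([ 0.27160329, -0.56225153,  0.29128866]), 'tool_rot': array([ 9.74814853e-01,  2.23013135e-01, -6.04476410e-05, -1.06782133e-03]), 'ft_force': array([ 0.36762852, -0.20285812, -0.26455586]), 'moment': array([-0.05909143, -0.01630262,  0.0131403 ]), 'grip_force': 0.0, 'grip_width': 0.08700243047972904}
top [[417.9, 0.0, 252.8], [0.0, 417.9, 199.7], [0.0, 0.0, 1.0]] [[0.0007, -0.9826, 0.186, 0.3091], [-1.0, -0.0015, -0.0045, 0.0634], [0.0047, -0.186, -0.9825, 1.629], [0.0, 0.0, 0.0, 1.0]]
scene [[364.4, 0.0, 256.4], [0.0, 364.4, 195.4], [0.0, 0.0, 1.0]] [[0.6197, 0.5721, -0.5373, 1.2337], [0.7848, -0.4433, 0.4331, -0.4912], [0.0095, -0.6901, -0.7237, 0.9706], [0.0, 0.0, 0.0, 1.0]]
```

View pics/top0.png

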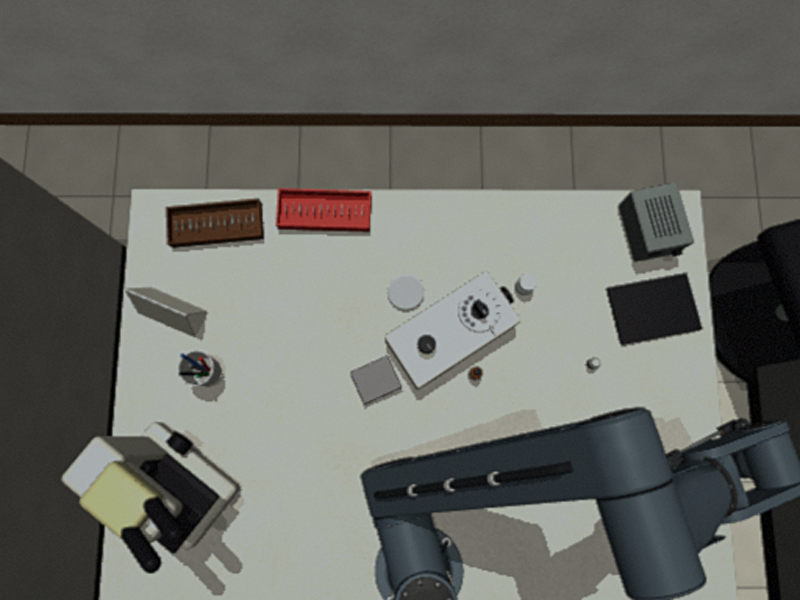

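The top view shows the lamp house at about (452,330), with the cap at (427,344) and the knob at (480,310). The dish is at (405,293), the dropper at (475,374) and the slide box at (376,380). I'll zoom in on it.

```bash
cat > h.py <<'E'
from rig import robot,cams
import cv2,numpy as np
from scipy.spatial.transform import Rotation as R
def ray(n,u,v,z,info=None):
    i=info or cams.camera_info(n);K=np.array(i["intrinsics"]);P=np.array(i["pose"])
    d=P[:3,:3]@np.linalg.solve(K,[u,v,1]);return P[:3,3]+d*(z-P[2,3])/d[2]
def proj(n,p,info=None):
    i=info or cams.camera_info(n);K=np.array(i["intrinsics"]);P=np.array(i["pose"])
    c=K@(P[:3,:3].T@(np.array(p)-P[:3,3]));return c[:2]/c[2]
E
python3 - <<'E'
from h import *
im=cams.camera("top")[:,:,::-1]
cv2.imwrite("pics/topc.png",cv2.resize(im[165:255,235:355],(800,600),interpolation=cv2.INTER_CUBIC))
f=.64
k=ray("top",480*f,307*f,.133);c=ray("top",427*f,343*f,.123);print(k,c,np.linalg.norm((k-c)[:2]),np.arctan2(*(c-k)[[1,0]]))
E
```

```text
[ 0.60457294 -0.14197582  0.133     ] [ 0.52096605 -0.01793203  0.123     ] 0.14958935027236156 2.1638663258622297
```

View pics/topc.png

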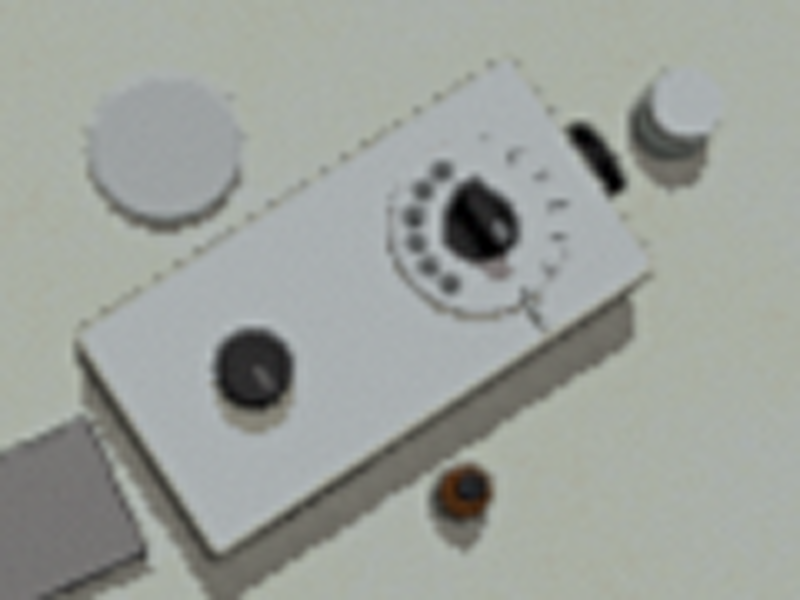

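The crop shows the cap centre at (254,368), with its ridge pointing down-right. The knob centre is about (480,222), the index is at (535,310), and the box-top corners are (505,62), (650,265), (222,555) and (78,340).

```bash
cat >> h.py <<'E'
def tomove(dx):
    o=robot.get_obs();return R.from_quat(o["tool_rot"]).inv().apply(np.array(dx)-o["position"])*100
E
python3 - <<'E'
from h import *
g=lambda u,v,z:ray("top",235+u/6.667,165+v/6.667,z)
C=[g(*p,.085) for p in((505,62),(650,265),(222,555),(78,340))]
m=np.mean(C,0);y=(C[2]+C[3]-C[0]-C[1])[:2];yaw=np.arctan2(-y[0],y[1]);print(m,yaw,[np.linalg.norm(C[i]-C[i-1]) for i in range(4)])
u=np.array([-np.sin(yaw),np.cos(yaw)]);print("cap",m[:2]+.078*u,"knob",m[:2]-.075*u,"capdirect",g(254,368,.123))
print(tomove([.521,-.018,.27]))
E
```

```text
[ 0.56044698 -0.08214423  0.085     ] 0.588036053096779 [np.float64(0.2915221376274453), np.float64(0.14151697416632186), np.float64(0.29181735283371113), np.float64(0.14397836270399902)]
cap [ 0.51717819 -0.01724576] knob [ 0.60205158 -0.14454661] capdirect [ 0.51848213 -0.01724972  0.123     ]
[ 46.12406485 -38.17904272   2.22616681]
```

```bash
python3 -m crank '[[4.6,-3.8,0,0,0,0,0],[4.6,-3.8,0,0,0,0,0],[4.6,-3.8,0,0,0,0,0],[4.6,-3.8,0,0,0,0,0],[4.6,-3.8,0,0,0,0,0]]' 40; python3 -m crank '[[4.6,-3.8,0.2,0,0,0,0],[4.6,-3.8,0.2,0,0,0,0],[4.6,-3.8,0.2,0,0,0,0],[4.6,-3.8,0.2,0,0,0,0],[4.6,-3.8,0.2,0,0,0,0]]'
python3 -m crank '[[0,0,0,0,0,0,0],[0,0,0,0,0,0,0],[0,0,0,0,0,0,0]]'
python3 - <<'E'
from h import *
o=robot.get_obs();print(tomove([.518,-.0172,.164]),R.from_quat(o["tool_rot"]).as_rotvec(),o["q"])
i=cams.camera_info("wrist");im=cams.camera("wrist")[:,:,::-1]
print(proj("wrist",[.518,-.0172,.123],i),proj("wrist",[.602,-.1445,.133],i),np.round(i["pose"],3).tolist())
cv2.imwrite("pics/w1.png",cv2.resize(im,(800,600)))
E
```

```text
time: 0.78
position: [0.3968, -0.2899, 0.2922]
tool_rot: [0.975, 0.223, 0.0, -0.0]
ft_force: [0.3, 0.5, -0.2]
grip_width: 0.087
grip_force: 0.0
time: 1.4
position: [0.5214, -0.0187, 0.2822]
tool_rot: [0.975, 0.223, 0.0, 0.0]
ft_force: [0.5, -0.4, 0.3]
grip_width: 0.0871
grip_force: 0.0
time: 1.78
position: [0.5204, -0.0219, 0.2822]
tool_rot: [0.975, 0.222, -0.0, 0.0]
ft_force: [-0.3, 1.0, -0.1]
grip_width: 0.0869
grip_force: 0.0
[-4.52004133e-03 -5.23331756e-01  1.18176256e+01] [ 3.06305677e+00  6.97630518e-01 -8.34013043e-04] [-2.56626308e-01  4.01511149e-01  1.70298688e+00 -3.83130715e-04
  1.03752144e+00  8.66492082e-01]
[252.92910449 193.1325701 ] [445.18950536 172.28572772] [[0.433, -0.859, -0.273, 0.595], [-0.901, -0.413, -0.131, 0.014], [0.0, 0.303, -0.953, 0.374], [0.0, 0.0, 0.0, 1.0]]
```

View pics/w1.png

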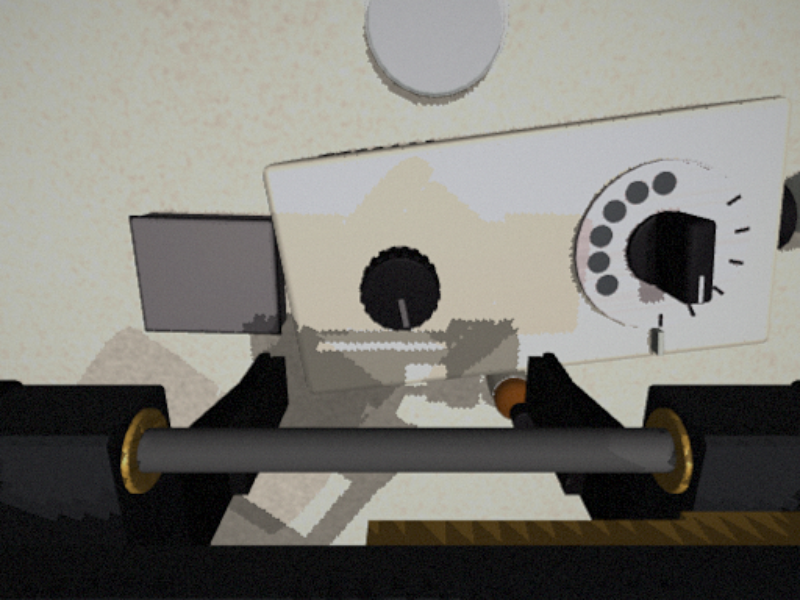

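The wrist view shows the cap top centre at about (401,292) with its ridge from (402,300) to (407,328). The knob bar's top centre is about (699,259). Both sit a few pixels off my prediction, so I'll correct for that.

```bash
python3 - <<'E'
from h import *
f=.64
c=ray("wrist",401*f,292*f,.123);k=ray("wrist",699*f,259*f,.133)
print(c,k,np.linalg.norm((k-c)[:2]),np.arctan2(*(c-k)[[1,0]])-np.pi/2)
a,b=[ray("wrist",x*f,y*f,.123) for x,y in((402,300),(407,328))];print("ridge",np.arctan2(*(b-a)[[1,0]])+np.pi, np.linalg.norm(a-c),np.linalg.norm(b-c))
C=[ray("wrist",x*f,y*f,.085) for x,y in((265,168),(783,98),(768,340),(315,391))]
print(np.mean(C,0),[np.arctan2(*(C[i]-C[i-1])[[1,0]]) for i in range(4)])
print(tomove([c[0],c[1],.164]),cams.camera_info("wrist")["intrinsics"])
E
```

```text
[ 0.52432869 -0.01778094  0.123     ] [ 0.60708521 -0.14312873  0.133     ] 0.15020223282470782 0.5835229271651352
ridge 0.6135263006614124 0.004496882355657362 0.02071821446957649
[ 0.56572664 -0.08237499  0.085     ] [np.float64(0.5916005717807918), np.float64(-0.9941797512675229), np.float64(-2.5307185759227124), np.float64(2.14283119338557)]
[ 0.54295106 -0.21007448 11.82431462] [[316.48509765   0.         259.77074771]
 [  0.         316.48509765 189.2039496 ]
 [  0.           0.           1.        ]]
```

```bash
python3 -m crank '[[0.3,-0.2,3,0,0,0,0],[0.1,-0.1,3,0,0,0,0],[0,0,1,0,0,0,0],[0,0,0,0,0,0,0],[0,0,0,0,0,0,0]]'
python3 - <<'E'
from h import *
i=cams.camera_info("wrist");im=cams.camera("wrist")[:,:,::-1]
g=robot.get_obs()["position"][:2];print(g)
for p in([*g,.123],[*g,.113],[.524,-.0178,.123],[.518,-.0172,.123]):print(proj("wrist",p,i)*1.5625)
cv2.imwrite("pics/w2.png",cv2.resize(im,(800,600)))
E
```

```text
time: 2.45
position: [0.5237, -0.0167, 0.2132]
tool_rot: [0.975, 0.223, 0.001, 0.0]
ft_force: [-0.5, -0.7, -0.9]
grip_width: 0.0871
grip_force: 0.0
[ 0.52378246 -0.01658148]
[404.07742976 355.99730311]
[404.12485146 346.06047569]
[407.04970479 356.7574992 ]
[399.25641996 368.4201118 ]
```

View pics/w2.png

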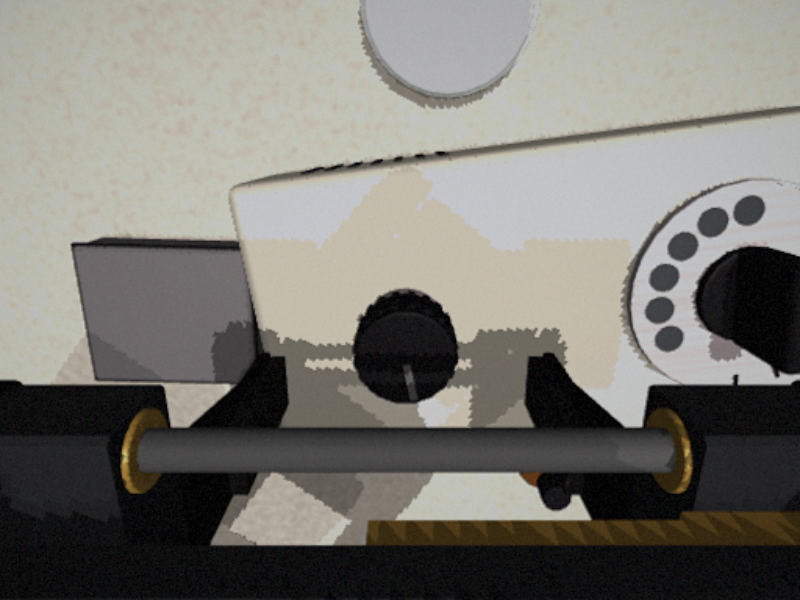

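The cap top is centred at about (406,356), which matches the tool axis prediction of (404,356). Next I descend and grip.

```bash
python3 -m crank '[[0,0,2.5,0,0,0,0],[0,0,2.4,0,0,0,0],[0,0,0,0,0,0,0.3],[0,0,0,0,0,0,1],[0,0,0,0,0,0,1]]' 30; python3 -m crank '[[0,0,0,0,0,0,1],[0,0,0,0,0,0,1],[0,0,0,0,0,0,1]]'
python3 -c "
from h import *
o=robot.get_obs();print(o['moment'],o['q'])"
```

```text
time: 3.12
position: [0.5239, -0.0163, 0.1645]
tool_rot: [0.975, 0.223, 0.001, 0.001]
ft_force: [0.0, -0.4, -0.1]
grip_width: 0.0649
grip_force: 0.0
time: 3.5
position: [0.5234, -0.0165, 0.1636]
tool_rot: [0.975, 0.223, 0.0, 0.0]
ft_force: [-0.2, -2.1, 2.2]
grip_width: 0.0412
grip_force: 30.0
[-0.20307414  0.00301621 -0.02463139] [-2.44821562e-01  5.89169494e-01  1.79884343e+00 -6.67444518e-04
  7.52575492e-01  8.76444455e-01]
```

```bash
python3 -m crank '[[0,0,0,0,0,-0.15,1],[0,0,0,0,0,-0.15,1],[0,0,0,0,0,-0.15,1],[0,0,0,0,0,-0.15,1],[0,0,0,0,0,-0.15,1]]'; python3 -m crank '[[0,0,0,0,0,-0.15,1],[0,0,0,0,0,-0.15,1],[0,0,0,0,0,-0.15,1],[0,0,0,0,0,0,1],[0,0,0,0,0,0,1]]'
python3 -c "
from h import *
o=robot.get_obs();print(o['moment'],o['q'],o['tool_rot'])"
```

```text
time: 4.12
position: [0.523, -0.0161, 0.1636]
tool_rot: [0.824, 0.566, 0.0, -0.0]
ft_force: [-1.3, 0.2, 3.3]
grip_width: 0.0414
grip_force: 30.0
time: 4.75
position: [0.5226, -0.016, 0.1636]
tool_rot: [0.679, 0.734, -0.0, -0.0]
ft_force: [-2.5, 0.1, 5.1]
grip_width: 0.0415
grip_force: 30.0
[0.02085223 0.27967141 0.08580041] [-2.44466162e-01  5.88878487e-01  1.79977324e+00 -1.05870662e-04
  7.54020318e-01 -3.21116519e-01] [ 6.79465754e-01  7.33707023e-01 -2.91716466e-04 -4.55505872e-04]
```

```bash
m(){ python3 -c "
from h import *
o=robot.get_obs();print(o['moment'],2*np.arctan2(o['tool_rot'][1],o['tool_rot'][0]))"; }; python3 -m crank '[[0,0,0,0,0,-0.05,1],[0,0,0,0,0,-0.05,1],[0,0,0,0,0,0,1]]'|tail -1;m;  python3 -m crank '[[0,0,0,0,0,-0.05,1],[0,0,0,0,0,0,1]]'|tail -1;m; python3 -m crank '[[0,0,0,0,0,-0.05,1],[0,0,0,0,0,0,1]]'|tail -1;m
```

```text
grip_force: 30.0
[0.04356524 0.29756828 0.07829969] 1.747598950308713
grip_force: 30.0
[ 0.04831198  0.33424947 -0.39034301] 1.7952164561365935
grip_force: 30.0
[ 0.41634154  0.38718441 -0.67168211] 1.8427290328986112
```

The moment jumps past ψ≈1.76, so the cap is against its stop. Now I release, lift, turn back and look.

```bash
python3 -m crank '[[0,0,0,0,0,0,0],[0,0,0,0,0,0,0],[0,0,0,0,0,0,0],[0,0,-3,0,0,0,0],[0,0,-4,0,0,0,0]]';python3 -m crank '[[0,0,0,0,0,0.16,0],[0,0,0,0,0,0.16,0],[0,0,0,0,0,0.16,0],[0,0,0,0,0,0.16,0],[0,0,0,0,0,0.16,0]]'; python3 -m crank '[[0,0,0,0,0,0.16,0],[0,0,0,0,0,0.16,0],[0,0,0,0,0,0.14,0],[0,0,0,0,0,0,0],[0,0,0,0,0,0,0]]'
python3 - <<'E'
from h import *
o=robot.get_obs();print(o["tool_rot"],2*np.arctan2(o['tool_rot'][1],o['tool_rot'][0]),o["q"][5],tomove([.607,-.1435,.23]))
i=cams.camera_info("wrist");im=cams.camera("wrist")[:,:,::-1]
cv2.imwrite("pics/w3.png",cv2.resize(im,(800,600)))
E
```

```text
time: 6.25
position: [0.5225, -0.0161, 0.2329]
tool_rot: [0.602, 0.798, -0.001, -0.001]
ft_force: [0.7, -0.0, -0.0]
grip_width: 0.0824
grip_force: 0.0
time: 6.88
position: [0.5231, -0.0162, 0.2331]
tool_rot: [0.867, 0.499, -0.0, 0.0]
ft_force: [-0.6, -0.6, -0.2]
grip_width: 0.0871
grip_force: 0.0
time: 7.5
position: [0.5231, -0.0162, 0.2332]
tool_rot: [0.957, 0.292, -0.0, -0.0]
ft_force: [0.1, -0.0, 0.7]
grip_width: 0.0872
grip_force: 0.0
[ 9.56562408e-01  2.91527621e-01 -6.61191549e-05 -2.41222224e-05] 0.5916468832297783 0.7345463703536038 [-0.13516821 15.24962244  0.31397491]
```

View pics/w3.png

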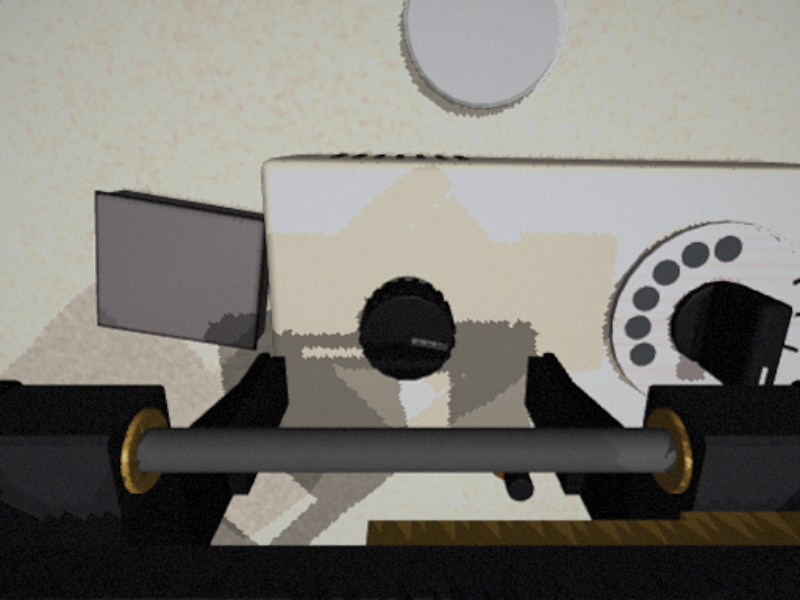

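The ridge now runs from (412,341) to (447,346), about 1.4 rad round from shut, so the cap is open. The box's long edge is level in the view, so the yaw matches. On to the knob.

```bash
python3 -m crank '[[0,5.1,0,0,0,0,0],[0,5.1,0,0,0,0,0],[-0.1,5.1,0.2,0,0,0,0],[0,0,0,0,0,0,0],[0,0,0,0,0,0,0]]'
python3 - <<'E'
from h import *
i=cams.camera_info("wrist");im=cams.camera("wrist")[:,:,::-1]
g=robot.get_obs()["position"];print(g, tomove([.607,-.1435,.171]))
t=R.from_quat(robot.get_obs()["tool_rot"]).as_matrix()
for s in(-.022,0,.022):print(proj("wrist",np.array([*g[:2],.133])+s*t[:,0],i)*1.5625)
cv2.imwrite("pics/w4.png",cv2.resize(im,(800,600)))
E
```

```text
time: 8.18
position: [0.6065, -0.1435, 0.2307]
tool_rot: [0.957, 0.291, -0.001, -0.001]
ft_force: [0.4, 1.3, 0.1]
grip_width: 0.0871
grip_force: 0.0
[ 0.60629513 -0.14283986  0.23079391] [0.0280533  0.10700963 5.97914754]
[403.97046355 394.99085717]
[403.88816787 347.6977545 ]
[403.80035363 297.23328585]
```

View pics/w4.png

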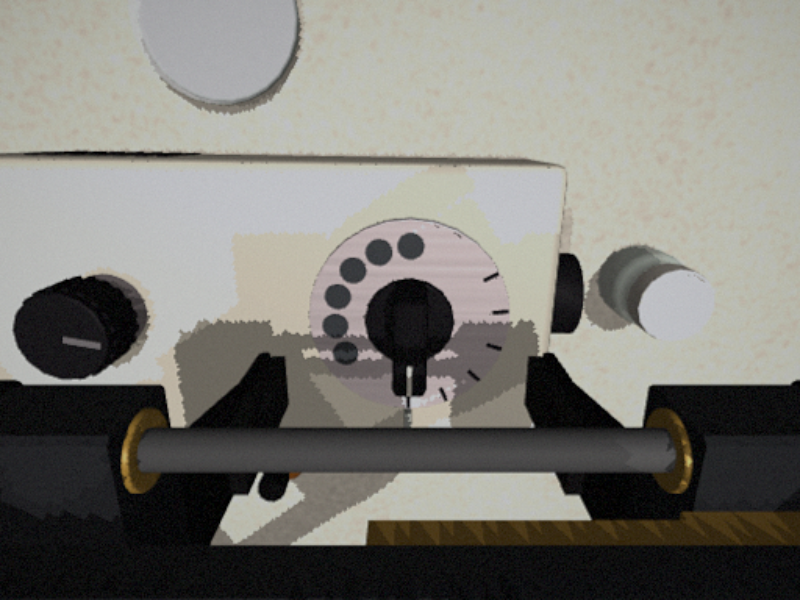

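The knob bar is centred at about x=408 with its lower end at (409,396). That is a 1–2 mm offset along tool y, and the yaw is good.

```bash
python3 -m crank '[[0,0.12,2.5,0,0,0,0],[0,0,2.5,0,0,0,0],[0,0,0.8,0,0,0,0.4],[0,0,0,0,0,0,1],[0,0,0,0,0,0,1]]' 45; python3 -m crank '[[0,0,0,0,0,0,1],[0,0,0,0,0,0,1],[0,0,0,0,0,0,1],[0,0,0,0,0,0,1],[0,0,0,0,0,0,1]]'
python3 -c "
from h import *
o=robot.get_obs();print(o['moment'],2*np.arctan2(o['tool_rot'][1],o['tool_rot'][0]),o['q'][5])"
```

```text
time: 8.85
position: [0.6085, -0.1447, 0.1743]
tool_rot: [0.957, 0.291, 0.001, 0.001]
ft_force: [-0.2, -0.4, -0.2]
grip_width: 0.0645
grip_force: 0.0
time: 9.48
position: [0.6076, -0.1444, 0.1731]
tool_rot: [0.957, 0.29, -0.0, -0.001]
ft_force: [-2.6, 8.8, 4.5]
grip_width: 0.0148
grip_force: 6.3
[ 1.06730388  0.30088642 -0.08528501] 0.5892113295387744 0.5686360727809212
```

```bash
python3 -m crank '[[0,0,0,0,0,0,1],[0,0,0,0,0,0,1]]'; python3 -m crank '[[0,-0.1,0,0,0,0,1],[0,0,0,0,0,0,1],[0,0,0,0,0,0,1]]'
python3 -c "
from h import *
o=robot.get_obs();print(o['moment'],2*np.arctan2(o['tool_rot'][1],o['tool_rot'][0]),o['q'][5])"
```

```text
time: 9.72
position: [0.6076, -0.1443, 0.1732]
tool_rot: [0.957, 0.29, -0.0, -0.001]
ft_force: [-1.5, 2.2, 2.0]
grip_width: 0.015
grip_force: 45.0
time: 10.1
position: [0.6075, -0.1442, 0.1732]
tool_rot: [0.957, 0.291, 0.0, 0.0]
ft_force: [-0.4, -0.0, 0.3]
grip_width: 0.0143
grip_force: 45.0
[ 0.13420556  0.15066773 -0.38569553] 0.5896043776704206 0.5695226412027267
```

```bash
m(){ python3 -c "
from h import *
o=robot.get_obs();print(o['moment'],2*np.arctan2(o['tool_rot'][1],o['tool_rot'][0]))"; }; for k in 1 2 3; do python3 -m crank '[[0,0,0,0,0,0.02,1],[0,0,0,0,0,0,1]]'|tail -1;m; done
```

```text
grip_force: 45.0
[0.09149412 0.11269784 0.04994233] 0.5708403620881654
grip_force: 45.0
[-0.01110393  0.11151773  0.14869603] 0.5500253009581851
grip_force: 45.0
[-0.14076964 -0.0516754   0.14764083] 0.5296903175190033
```

```bash
m(){ python3 -c "
from h import *
o=robot.get_obs();print(o['moment'],2*np.arctan2(o['tool_rot'][1],o['tool_rot'][0]))"; }; python3 -m crank '[[0,0,0,0,0,0.14,1],[0,0,0,0,0,0.14,1],[0,0,0,0,0,0.1,1],[0,0,0,0,0,0,1],[0,0,0,0,0,0,1]]';m;python3 -m crank '[[0,0,0,0,0,0,1],[0,0,0,0,0,0,1]]';m
```

```text
time: 11.48
position: [0.6078, -0.1449, 0.1732]
tool_rot: [0.997, 0.076, 0.0, 0.001]
ft_force: [1.0, -4.6, -2.9]
grip_width: 0.015
grip_force: 45.0
[-0.74137333 -0.01143259  0.09132475] 0.1513980752410081
time: 11.72
position: [0.6078, -0.1449, 0.1732]
tool_rot: [0.997, 0.075, 0.0, 0.001]
ft_force: [0.5, -5.7, -2.9]
grip_width: 0.0149
grip_force: 45.0
[-0.79494552 -0.07874191  0.13932354] 0.15097263617957277
```

```bash
m(){ python3 -c "
from h import *
o=robot.get_obs();print(o['moment'],2*np.arctan2(o['tool_rot'][1],o['tool_rot'][0]))"; }; python3 -m crank '[[0,0,0,0,0,0.14,1],[0,0,0,0,0,0.14,1],[0,0,0,0,0,0.14,1],[0,0,0,0,0,0,1],[0,0,0,0,0,0,1]]';m;python3 -m crank '[[0,0,0,0,0,0,1],[0,0,0,0,0,0,1]]';m
python3 - <<'E'
from h import *
im=cams.camera("wrist")[:,:,::-1]
cv2.imwrite("pics/w5.png",cv2.resize(im,(800,600),interpolation=cv2.INTER_CUBIC))
E
```

```text
time: 12.35
position: [0.6077, -0.1456, 0.1732]
tool_rot: [0.991, -0.134, 0.001, 0.001]
ft_force: [-0.5, -7.2, -3.5]
grip_width: 0.0147
grip_force: 45.0
[-0.92282072  0.03061448  0.12898388] -0.26877255751126583
time: 12.6
position: [0.6077, -0.1456, 0.1732]
tool_rot: [0.991, -0.134, 0.001, 0.001]
ft_force: [0.3, -7.5, -3.1]
grip_width: 0.0148
grip_force: 45.0
[-0.98944618  0.05963881  0.15354854] -0.268809689273118
```

View pics/w5.png

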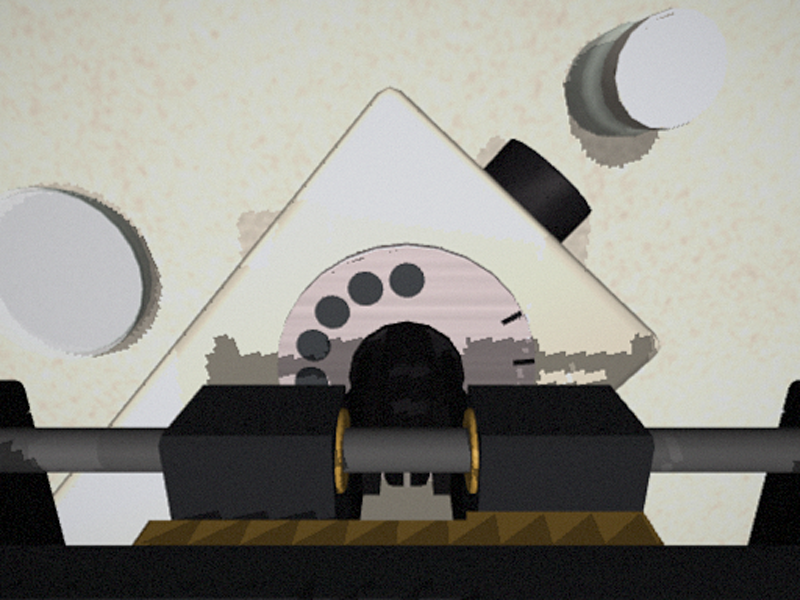

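The second-click view shows the wheel holes still at the same bearing relative to the gripper, with the top hole at (407,280). The knob follows without slip. On to the third click.

```bash
m(){ python3 -c "
from h import *
o=robot.get_obs();print(o['moment'],2*np.arctan2(o['tool_rot'][1],o['tool_rot'][0]),o['q'][5])"; }; python3 -m crank '[[0,0,0,0,0,0.14,1],[0,0,0,0,0,0.14,1],[0,0,0,0,0,0.14,1],[0,0,0,0,0,0,1],[0,0,0,0,0,0,1]]';m;python3 -m crank '[[0,0,0,0,0,0,1],[0,0,0,0,0,0,1]]';m
python3 - <<'E'
from h import *
a=cams.camera("wrist")[:,:,::-1];b=cams.camera("scene")[:,:,::-1]
u,v=np.int32(proj("scene",[.607,-.1435,.1]));print(u,v)
b=b[max(v-45,0):v+45,u-60:u+60]
cv2.imwrite("pics/w6.png",np.vstack([cv2.resize(a[120:300],(533,187)),cv2.resize(b,(533,400),interpolation=cv2.INTER_CUBIC)]))
E
```

```text
time: 13.28
position: [0.6074, -0.1462, 0.1732]
tool_rot: [0.941, -0.338, 0.001, 0.002]
ft_force: [-1.2, -9.4, -3.9]
grip_width: 0.0149
grip_force: 45.0
[-1.22889589  0.14484418  0.11871882] -0.688529278427954 1.8484058250390976
time: 13.52
position: [0.6074, -0.1463, 0.1733]
tool_rot: [0.941, -0.337, 0.001, 0.002]
ft_force: [-1.3, -9.4, -3.2]
grip_width: 0.0147
grip_force: 45.0
[-1.26104037  0.16719338  0.15116283] -0.6884858808842246 1.8483627718179683
216 224
```

View pics/w6.png

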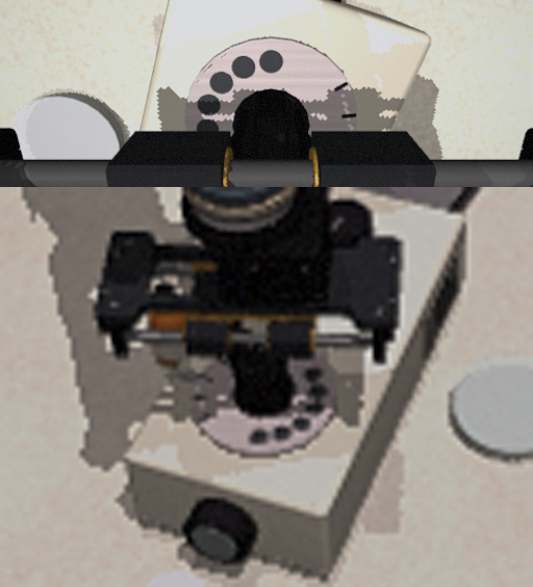

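The holes and ticks keep the same bearing relative to the gripper, and the tool has turned 1.257 rad from where the knob left its end stop. In these views the dish and dropper still stand. Handing in.

```bash
python3 -c "
from rig import ticket
print(ticket.hand_in())"
```

```text
the job is handed in; nothing more can be done
None
```

The vent cap is open against its stop, and the filter wheel is held in the gripper at the third click (about 1.257 rad, judged by tool angle, not the index tick); the job was handed in at about 13.6 s.

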